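Click the washed push cap back onto the honey-stick dispenser

ROBOT

A 6-joint arm with a two-finger parallel gripper is mounted at the origin on the work surface. World frame = base frame: x ahead of the robot, y to its left, z up, the work surface at z = 0. Lengths are in mm, angles in degrees, forces in N, time in s.
With the tool pointing down it reaches from about 300 to 850 mm from the base axis. Payload 4.2 kg.
Tool frame: the origin (TCP) lies midway between the tips of the shut fingers; the grasp point (between the pads) lies 19 mm behind it (env.hold_point_z is the z of the grasp point in the tool frame, in mm); z points along the fingers, y is the direction in which the jaws open and shut (so a half turn about z gives the same grasp; the last joint's range is limited). The gripper opens to 91 mm and grips with 3 to 60 N. Pads are 32 mm wide; open, the fingers measure 118 mm over their backs; the gripper's body (76 mm by 178 mm) begins 60 mm behind the grasp point.
Start: joints at [-65.031, 18.312, 89.639, -0, 72.044, -1.146], TCP at [253.111, -516.315, 183.676] pointing down, gripper open.
Joint ranges: [-177.97, 177.97], [-48.28, 115.42], [12.27, 149.76], [-77.06, 257.06], [2.81, 150.46], [-146.56, 146.56]. Speed limits (degrees/s): [147.25, 147.25, 180, 180, 180, 180].

INTERFACE

Orientations are given as [roll, pitch, yaw] about the fixed x, y, z axes, in that order (R = Rz(yaw) Ry(pitch) Rx(roll)).
In Python, from workcell import env, grab_frame, camera_params, spotter gives the robot as it stands. The module is installed in compiled form; this text tells all that it offers.
- The arm moves only by the shell command python3 -m jog 'ROWS' [FORCE]. ROWS is text: rows parted by semicolons, each of 7 numbers parted by spaces: the turn, a rotation vector about the world's x, y, z in units of 5 degrees (1.0 is 5 degrees), then the shift along the world's x, y, z in units of 25 mm (1.0 is 25 mm), then the opening, from 0 (shut) to 1 (fully open). A call has 1 to 5 rows; each row is the pose to reach, as a shift and turn from the pose commanded when the call began; what a row does not reach only later rows make up. A row lasts 1/8 s, in which the tool goes at most 62.5 mm and 10.7 degrees, less where a joint would pass 70% of its speed; a pose out of reach is approached as far as the arm can. A call with a gripper value outside its range is refused whole. The fingers move at their own pace and stop on an object; FORCE is the grip in N (left out, the last holds). Time passes only in rows, so rows that repeat a pose let the fingers close. It gives the time, the measured TCP pose, the force and the opening at its end, in the units of the state.
- env.state(): the state, without advancing time (a new reading comes with each control period).
- grab_frame(name): name is "side" or "top"; returns the picture (400x640x3 uint8, red, green, blue); there is no depth.
- camera_params(name): a dict with "K" (3x3 intrinsics, pixels), "dist" ([k1, k2, p1, p2, k3] as OpenCV has them; the pictures are not rectified), "rvec" (rotation vector, rad) and "tvec" (3), from world to camera coordinates, as OpenCV has them. Camera axes: x right, y down, z forward; pixel columns grow to the right and rows downward; lengths in mm; the calibration is good to about 2 mm. A picture is of the moment at which its call begins. camera_params takes no time and is no camera call.
- env.job_done(): hands the job in, once; it reports no verdict.
Trained networks look in the newest picture that a camera, given by its name, has taken for a name from the list of things; names that differ only in an ending like _2 or _b are one class to them, and where a whole thing is asked for, a point or a joint stands for the part that bears it (a point fixed in the world has none). Each returns a list of dicts, best first, with "conf" (0 to 1); they miss things now and then, are a little off and sometimes report something else, mostly with a low value. They report only what shows in the picture. A call takes as long as a camera call.
- spotter.look_for(query, camera): "box" ([left, top, width, height] in pixels, round what is visible of it).
- spotter.trace(query, camera): "region" (400x640 bool, what is visible of it) and "box" ([left, top, width, height] in pixels, round what is visible of it).
The state is a dict: "time_s": time; "qpos": joint angles; "qvel": joint speeds; "effort": joint torques, N m; "ee_pos": TCP position; "ee_rot": TCP orientation; "force": force on the tool from outside, world axes, zero at the start; "torque": the same for the moment, N m; "gripper_width": finger opening in mm.
Only numpy, scipy, OpenCV 4.12 (cv2) and the standard library are available. Lean on these libraries where they do the work, as an engineer would, in place of code of your own. Each camera call takes 0.05 s, during which the arm holds its last target. There are 200 camera calls.

TASK

The push cap of the honey-stick dispenser has been washed and stands on the white plate: fit it back on the dispenser's push rod, sliding it down past the sprung balls until it clicks and sits fully home on the rod's collar. Then press it gently down until you feel the stop at the bottom of its stroke, and let it spring back up. Go by feel and never push on the rod with more than 25 N; leave the plate, the jam jar and the butter dish where they stand.

Things in the scene. Friction and masses are not known exactly. Their poses are not given: they have to be found in the camera images.
- cap: push cap: round aluminium sleeve with five dark turned rings, 34 mm across, 52 mm tall, closed on top, 0.06 to 0.1 kg; at the start it stands upright, mouth down, on the plate. Origin: centre of its mouth (lower rim); z up through the top. Any turn about z fits. Grip its side anywhere, with the fingertips at least 8 mm above the mouth
- cap_mouth (a point): centre of the cap's mouth (same point as its origin), z into the cap. The bore is 14 mm across and 44 mm deep; its first 2 mm are widened to 16.4 mm, and from 14 to 22 mm above the mouth runs an inner groove 19 mm across, into which the rod's balls click
- collar (a point): centre of the upper face of the push rod's collar (20 mm across, 4 mm thick): the seat of the cap's mouth. The upright steel rod above it is 12 mm thick and ends 40 mm above this face; the point moves with the rod, z up. At rest it lies 36 mm above the housing's top
- balls (a point): point on the rod's axis between its two sprung balls, 18 mm above the collar. The cap's mouth rides onto them 17 to 20 mm above the collar, which takes 4 to 8 N for a moment; then 0 to 2 N of rubbing; over the last 4 mm the balls snap into the groove and draw the cap down onto the collar with some 3 to 6 N. It takes about as much to pull it off
- rod_tip (a point): centre of the push rod's tip, 40 mm above the collar's face; the last 7 mm taper, rounded, to 5 mm across. Two balls of 8 mm stand out 2.5 mm from the rod on opposite sides, 22 mm below the tip (18 mm above the collar), each sprung out with 3.6 N plus 0.9 N per mm
- plunger (a joint): stroke of the push rod: 0 = up (rest), grows as it goes down. A damped return spring holds it up with 9.5 N plus 0.1 N per mm, so the cap clicks on before the rod gives way. Inside, unseen, the rod's foot (plunger_c0) meets the rubber-faced stop of the feed adjuster (feedstop_c0) after 10 to 22 mm, a different setting each time
- dispenser: honey-stick dispenser clamped to the table's far edge: white housing 100 mm deep (x), 200 wide (y), 150 high, clear window and a tray 31 mm deep along the foot of its front (-x). Origin: centre of the housing's underside, z up. The rod rises from a ring (34 mm wide, 6 high) in the flat top, 24 mm behind the centre (+x). A flat lid, 4 mm, lies on the top's front half; nothing is higher than the rod
- plate: white plate 170 mm across, 16 mm high at the rim, flat in the middle (105 mm across, 5 mm above the table); origin: centre of its underside. The cap stands on it, up to 35 mm off its centre. Leave it where it is
- jar: glass jam jar with a green twist cap, 68 mm across, 95 mm high; origin: centre of its underside. Leave it where it is
- dish: small round steel butter dish, 84 mm across, 20 mm high; origin: centre of its underside. Leave it where it is

How it is judged:
By the outcome, as a careful person would: the job done as asked, in the order asked, and still so for the second after the job is handed in, with the robot touching nothing.
It also fails if it takes over 58 s, if anything falls off the work surface, if the arm or the gripper's body presses on something with over 40 N, if the wrist force passes 120 N, or if a joint passes its speed limit or range.

## Working session

There is one attempt and no reset: what is moved stays moved. The work goes in short steps, Python scripts to look and compute and a shell command to move; the robot and the scene stay as the last step left them, time stands still between calls to the robot, and variables do not carry over. Pictures are saved under pics/ and viewed, about 8 in all and at most 12, crops included, and the job is handed in when it is done.

```bash
mkdir -p pics; python3 - <<'E'
from workcell import env, grab_frame, camera_params, spotter
import cv2, numpy as np
for c in("top","side"):
    im=grab_frame(c); cv2.imwrite(f"pics/{c}0.png",im[:,:,::-1])
    p=camera_params(c); R=cv2.Rodrigues(np.array(p["rvec"]))[0]; print(c,"campos",(-R.T@np.array(p["tvec"]).ravel()).round(),"axis",R[2].round(2),"f",p["K"][0][0])
    for q in("cap","rod_tip","collar","plate","jar","dish"):
        print(q,[(np.round(d["box"]).tolist(),round(d["conf"],2)) for d in spotter.look_for(q,c)[:2]])
s=env.state();print(s["time_s"],s["ee_pos"],s["ee_rot"],s["force"],s["gripper_width"],env.hold_point_z)
E
```

```text
top campos [ 411.   10. 1140.] axis [ 0.11  0.01 -0.99] f 517.2098063375784
cap [([312.0, 244.0, 17.0, 17.0], 0.45)]
rod_tip []
collar []
plate [([277.0, 209.0, 75.0, 77.0], 0.71), ([349.0, 121.0, 110.0, 82.0], 0.66)]
jar [([423.0, 237.0, 39.0, 30.0], 0.96), ([312.0, 248.0, 18.0, 15.0], 0.39)]
dish [([193.0, 229.0, 37.0, 40.0], 0.69)]
side campos [270. 642. 794.] axis [ 0.27 -0.69 -0.67] f 479.26713399931447
cap [([352.0, 248.0, 19.0, 25.0], 0.81)]
rod_tip [([283.0, 119.0, 13.0, 28.0], 0.64)]
collar [([286.0, 119.0, 7.0, 30.0], 0.73), ([355.0, 247.0, 13.0, 26.0], 0.6)]
plate [([312.0, 237.0, 77.0, 62.0], 0.92)]
jar [([373.0, 159.0, 31.0, 46.0], 0.61), ([284.0, 120.0, 9.0, 28.0], 0.21)]
dish [([293.0, 335.0, 43.0, 45.0], 0.79)]
0.7 [ 253.11048313 -516.31412542  183.68943764] [ 1.79993230e+02 -1.23627370e-03  2.61146308e+01] [ 0.52331523  0.22698658 -0.12405081] 91.14238601274997 -18.8
```

```bash
python3 - <<'E'
import cv2
a=cv2.imread("pics/top0.png");cv2.imwrite("pics/topc.png",cv2.resize(a[100:300,180:480],None,fx=2.6,fy=2.6,interpolation=cv2.INTER_CUBIC))
a=cv2.imread("pics/side0.png");cv2.imwrite("pics/sidec.png",cv2.resize(a[90:290,230:430],None,fx=3,fy=3,interpolation=cv2.INTER_CUBIC))
E
```

```text
(no output)
```

View pics/topc.png

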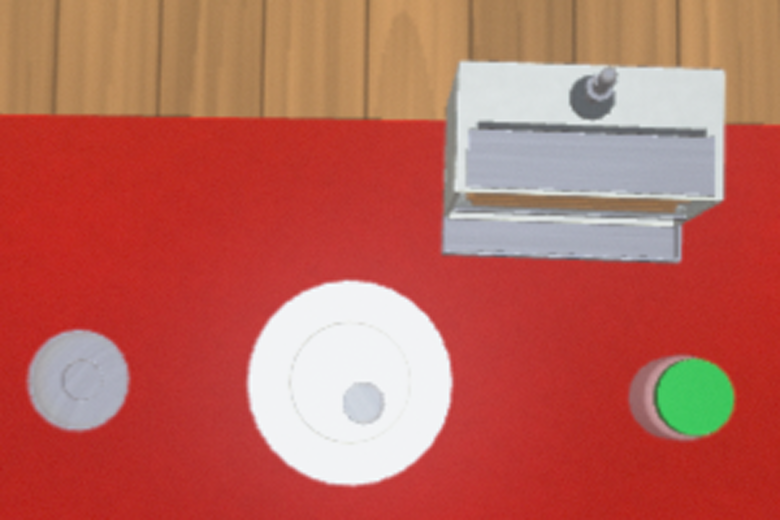

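View pics/sidec.png

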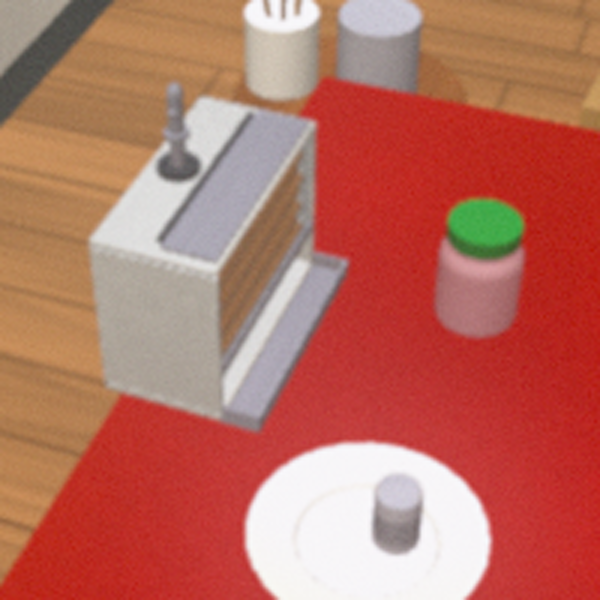

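The top crop shows the cap's top at about (363,402), which is picture (319.4,254.4), and the rod tip at (607,74), picture (413.3,128.3). The side crop shows the cap's top at (398,490), picture (362.5,253.2), and the rod tip at (174,87), picture (287.8,118.8).

```bash
cat > h.py <<'E'
import cv2, numpy as np
from workcell import camera_params
def ray(c,uv):
    p=camera_params(c);K=np.array(p["K"]);R=cv2.Rodrigues(np.array(p["rvec"]))[0];t=np.array(p["tvec"]).ravel()
    n=cv2.undistortPoints(np.array([[uv]],float),K,np.array(p["dist"])).ravel()
    return -R.T@t, R.T@np.array([n[0],n[1],1])
def at_z(c,uv,z):
    o,d=ray(c,uv); return o+d*(z-o[2])/d[2]
def tri(a,b):
    o1,d1=ray("top",a);o2,d2=ray("side",b)
    s=np.linalg.lstsq(np.c_[d1,-d2],o2-o1,rcond=None)[0]
    p,q=o1+s[0]*d1,o2+s[1]*d2; return (p+q)/2,np.linalg.norm(p-q)
def proj(c,P):
    p=camera_params(c);return cv2.projectPoints(np.array(P,float).reshape(-1,1,3),np.array(p["rvec"]),np.array(p["tvec"]),np.array(p["K"]),np.array(p["dist"]))[0].reshape(-1,2)
E
python3 - <<'E'
from h import *
np.set_printoptions(precision=1,suppress=True)
for n,a,b,z in(("cap",(319.4,254.4),(362.5,253.2),57),("tip",(413.3,128.3),(287.8,118.8),226)):
    print(n,at_z("top",a,z),at_z("side",b,z),tri(a,b))
u=lambda x,y:(180+x/2.6-.3,100+y/2.6-.3)
print("ring",at_z("top",u(592,97),156),"top corners",at_z("top",u(459,62),150),at_z("top",u(724,70),150),at_z("top",u(720,201),150),"plate",at_z("top",u(350,383),16),"jar",at_z("top",u(695,397),95))
v=lambda x,y:(230+x/3-.3,90+y/3-.3)
print("ring side",at_z("side",v(178,165),156))
E
```

```text
cap [416.9   7.   57. ] [415.3   9.3  57. ] (array([416.4,   6.9,  54. ]), np.float64(1.0318583604885907))
tip [ 644.4 -158.5  226. ] [ 642.7 -157.6  226. ] (array([ 644. , -158.9,  225.1]), np.float64(1.289176697588592))
ring [ 644.9 -160.   156. ] top corners [671.9 -61.3 150. ] [ 668.2 -259.8  150. ] [ 568.8 -255.3  150. ] plate [432.8  18.1  16. ] jar [ 424.5 -248.5   95. ]
ring side [ 643.9 -159.   156. ]
```

The two views agree within about 2 mm: the cap is at (416.3, 7.8) and the rod axis at (644, -158.5). First I'll move above the cap.

```bash
python3 -m jog '0 0 0 6.53 20.97 -1 1;0 0 0 6.53 20.97 -1 1;0 0 0 6.53 20.97 -1 1;0 0 0 6.53 20.97 -1 1;0 0 0 6.53 20.97 -1 1'
```

```text
time_s: 1.32
ee_pos: [346.4, -216.5, 169.7]
ee_rot: [179.9, -0.1, 26.1]
force: [1.3, 0.0, -0.9]
gripper_width: 91.4
```

```bash
python3 -m jog '0 0 0 2.8 8.97 -2 1;0 0 0 2.8 8.97 -2 1;0 0 0 2.8 8.97 -2 1;0 0 0 2.8 8.97 -2 1;0 0 0 2.8 8.97 -2 1'; python3 -m jog '0 0 0 0 0 0 1;0 0 0 0 0 0 1'
```

```text
time_s: 1.95
ee_pos: [416.1, 8.7, 118.9]
ee_rot: [-180.0, 0.0, 26.5]
force: [-1.1, -1.3, -0.2]
gripper_width: 91.6
time_s: 2.2
ee_pos: [415.9, 4.8, 119.8]
ee_rot: [180.0, -0.0, 26.0]
force: [0.3, -0.1, -0.4]
gripper_width: 91.3
```

```bash
python3 -m jog '0 0 0 0.02 0.12 -1 1;0 0 0 0.02 0.12 -2 1;0 0 0 0.02 0.12 -3 1;0 0 0 0.02 0.12 -3.7 1;0 0 0 0.02 0.12 -3.7 1'; python3 - <<'E'
from workcell import *
from h import *
for c in("side",):
    im=grab_frame(c)[190:310,300:430,::-1]; cv2.imwrite("pics/g1.png",cv2.resize(im,None,fx=4,fy=4))
E
```

```text
time_s: 2.82
ee_pos: [415.4, 7.8, 26.4]
ee_rot: [-179.9, 0.1, 26.0]
force: [-0.1, -0.8, 0.8]
gripper_width: 91.4
```

View pics/g1.png

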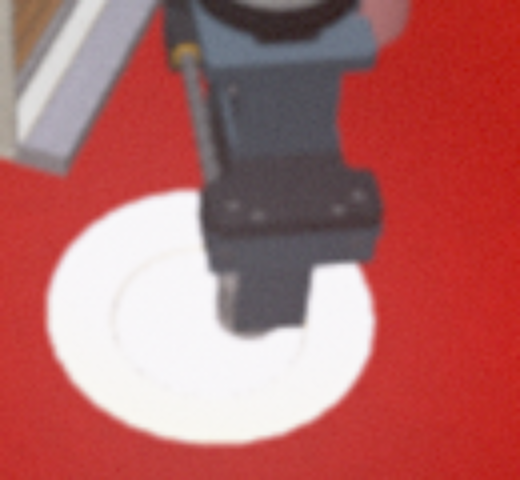

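The near finger stands in front of the cap, which shows at about (240,305) in the crop, between the fingers, with the fingertips clear of the plate. Now I'll close the gripper.

```bash
python3 -m jog '0 0 0 0 0 0 0.25;0 0 0 0 0 0 0.25;0 0 0 0 0 0 0.25;0 0 0 0 0 0 0.25;0 0 0 0 0 0 0.25' 35; python3 -m jog '0 0 0 0 0 0 0.25;0 0 0 0 0 0 0.25;0 0 0 0 0 0 0.25;0 0 0 0 0 0 0.25;0 0 0 0 0 0 0.25'
```

```text
time_s: 3.5
ee_pos: [416.4, 9.0, 27.0]
ee_rot: [180.0, -0.0, 26.1]
force: [-0.6, 0.4, 0.1]
gripper_width: 44.1
time_s: 4.12
ee_pos: [416.4, 9.0, 27.0]
ee_rot: [180.0, -0.0, 26.1]
force: [-0.0, -0.2, 0.3]
gripper_width: 22.5
```

The opening is 22.5 mm, less than the cap's 34 mm, so something is off. I'll look.

```bash
python3 - <<'E'
from workcell import *
from h import *
a=cv2.resize(grab_frame("side")[200:300,310:410,::-1],(400,400)); b=cv2.resize(grab_frame("top")[200:300,270:370,::-1],(400,400))
cv2.imwrite("pics/g2.png",np.hstack([a,b]))
E
```

```text
(no output)
```

View pics/g2.png

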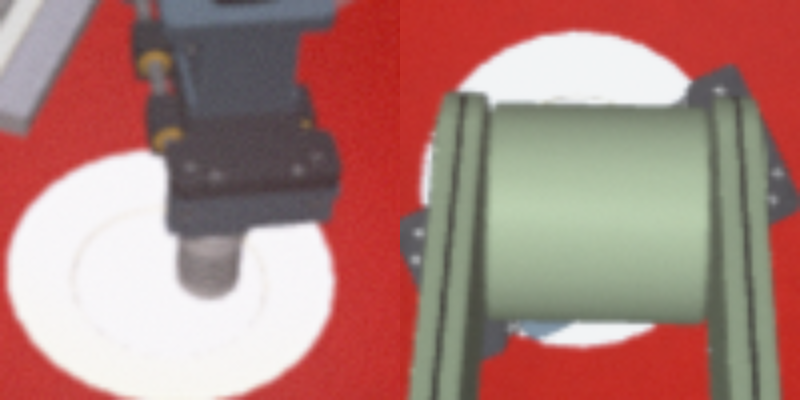

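The side crop shows the whole cap at about (208,262), picture (362,265), with no finger in front of it. I'll project the expected fingertip positions and compare.

```bash
python3 - <<'E'
from workcell import *
from h import *
np.set_printoptions(precision=1,suppress=True)
s=env.state();print(s)
P=np.array(s["ee_pos"]);j=np.array([.44,-.9,0])
for n,p in(("tcp",P),("near tip 45",P-45*j),("far tip 45",P+45*j),("near 11",P-11*j),("cap0 bottom",[416.3,7.8,5]),("cap0 top",[416.3,7.8,57])):print(n,proj("side",p))
b=spotter.look_for("cap","side")[:2];print(b)
im=grab_frame("side")[235:285,335:395,::-1];cv2.imwrite("pics/g3.png",cv2.resize(im,None,fx=12,fy=12,interpolation=cv2.INTER_CUBIC))
E
```

```text
{'time_s': 4.225, 'qpos': array([ -0.3,  14.5, 122.1,  -0. ,  43.4,  63.6]), 'qvel': array([ 0. , -0. ,  0. ,  0.1, -0.1,  0.1]), 'effort': array([ -0. , -30.4, -16.1,   0. ,  -0.1,  -0. ]), 'ee_pos': array([416.4,   9. ,  27. ]), 'ee_rot': array([180. ,  -0. ,  26.1]), 'force': array([ 0.5, -0. ,  0.7]), 'torque': array([-0.1, -0. ,  0. ]), 'gripper_width': 22.984492808071774}
tcp [[361.2 262.5]]
near tip 45 [[364.8 279.7]]
far tip 45 [[357.8 246.4]]
near 11 [[362.  266.6]]
cap0 bottom [[360.8 268.9]]
cap0 top [[362.2 252.5]]
[{'box': [353.2, 260.5, 17.9, 14.1], 'conf': 0.73}]
```

View pics/g3.png

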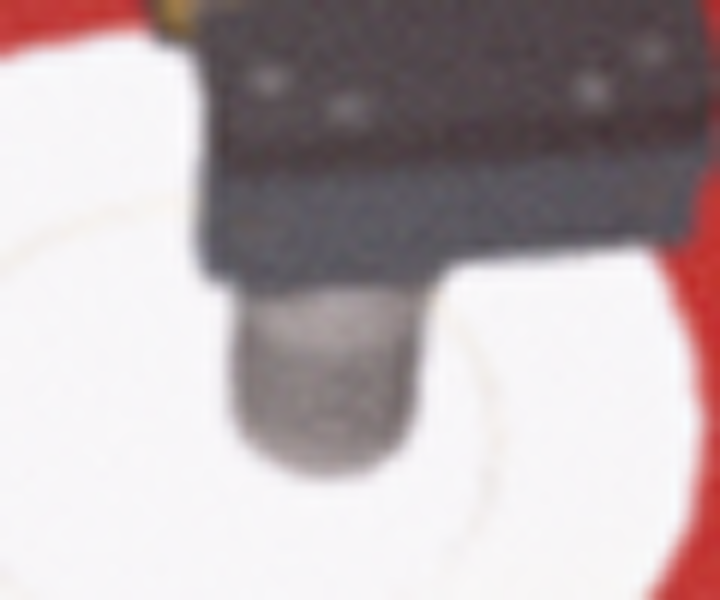

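The view is ambiguous: either the pad's tip overlaps the cap, or the cap slipped out of the jaws. I'll open, rise straight up and look again.

```bash
python3 -m jog '0 0 0 0 0 0 1;0 0 0 0 0 0 1;0 0 0 0 0 0 1;0 0 0 0 0 0 1;0 0 0 0 0 0 1'; python3 -m jog '0 0 0 0 0 0 1;0 0 0 0 0 0 1;0 0 0 0 0 2 1;0 0 0 0 0 4 1;0 0 0 0 0 4.5 1';python3 - <<'E'
from workcell import *
from h import *
a=cv2.resize(grab_frame("side")[180:300,300:420,::-1],(600,600),interpolation=cv2.INTER_CUBIC)
cv2.imwrite("pics/g4.png",a);print(spotter.look_for("cap","side")[:2])
E
```

```text
time_s: 4.95
ee_pos: [416.4, 9.0, 27.0]
ee_rot: [180.0, -0.0, 26.1]
force: [0.5, -0.6, -0.4]
gripper_width: 70.0
time_s: 5.58
ee_pos: [418.5, 9.0, 142.4]
ee_rot: [179.8, -0.3, 26.1]
force: [1.3, -0.3, -0.4]
gripper_width: 91.2
[{'box': [353.5, 248.4, 17.7, 25.0], 'conf': 0.88}]
```

View pics/g4.png

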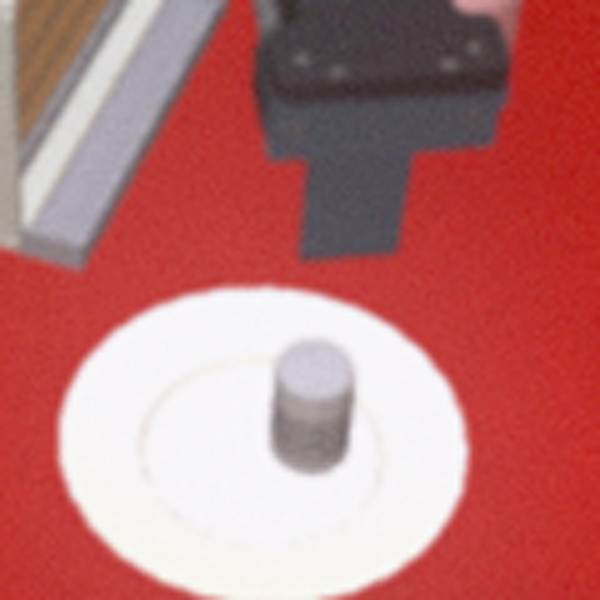

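```bash
python3 - <<'E'
from workcell import *
from h import *
np.set_printoptions(precision=1,suppress=True)
s=env.state();P=np.array(s["ee_pos"]);R=cv2.Rodrigues(np.zeros(3))[0]
from scipy.spatial.transform import Rotation as Ro
R=Ro.from_euler("xyz",s["ee_rot"],degrees=True).as_matrix();print(P,R)
for y in(-59,-45.5):
  for x in(-16,16): print(y,x,proj("side",P+R@[x,y,0]))
print("seen near-finger bottom corners 360,231.5 / 380,230.5")
for z in(100,120,142,160): print(z,at_z("side",(360,231.5),z),at_z("side",(380,230.5),z))
print("body corners z=P+79", [proj("side",P+R@[x,-89,-79]).ravel() for x in(-38,38)], "seen 354,211.5 / 399,209")
a=grab_frame("top")[:,:,::-1];cv2.imwrite("pics/t5.png",cv2.resize(a[170:310,240:400],None,fx=4,fy=4))
E
```

```text
[417.1   9.  140.4] [[ 0.9  0.4  0. ]
 [ 0.4 -0.9 -0. ]
 [ 0.   0.  -1. ]]
-59 -16 [[378.2 246.2]]
-59 16 [[360.8 247.6]]
-45.5 -16 [[376.8 240.8]]
-45.5 16 [[359.6 242.1]]
seen near-finger bottom corners 360,231.5 / 380,230.5
100 [427.9  -7.  100. ] [391.1 -23.5 100. ]
120 [423.3  11.7 120. ] [387.6  -4.3 120. ]
142 [418.3  32.3 142. ] [383.7  16.8 142. ]
160 [414.2  49.1 160. ] [380.6  34.1 160. ]
body corners z=P+79 [array([398.3, 226.9]), array([353.4, 230.2])] seen 354,211.5 / 399,209
```

View pics/t5.png

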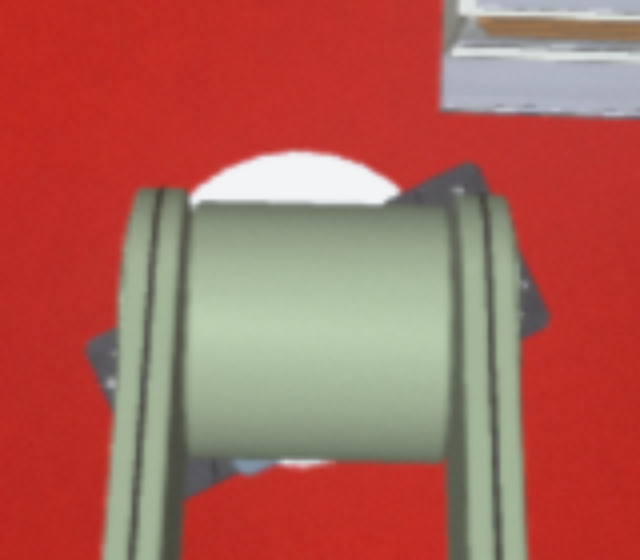

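The seen finger and body sit about 15 to 18 px higher in the side view than the reported pose predicts. I'll use the top view to tell a height offset from a y offset.

```bash
python3 - <<'E'
from workcell import *
from h import *
from scipy.optimize import least_squares
np.set_printoptions(precision=1,suppress=True)
s=env.state();P=np.array(s["ee_pos"])
from scipy.spatial.transform import Rotation as Ro
R=Ro.from_euler("xyz",s["ee_rot"],degrees=True).as_matrix()
for h in(79,100,120):
  print(h,[proj("top",P+R@[x,y,-h]).ravel() for x,y in((38,-89),(-38,-89),(-38,89),(38,89))])
print("seen top (262,256)(287.5,294)(376,251)(358,211)")
# offset from side tip corners, body corners
obs=[((16,-59,0),(360,231.5)),((-16,-59,0),(380,230.5)),((38,-89,-79),(354,211.5)),((-38,-89,-79),(399,209))]
f=lambda d:np.concatenate([(proj("side",P+np.array(d)+R@np.array(a,float))-b).ravel() for a,b in obs])
r=least_squares(f,[0,0,0]);print("3dof",r.x,r.fun)
print("z only",least_squares(lambda d:f([0,0,d[0]]),[0]).x, np.round(f([0,0,least_squares(lambda d:f([0,0,d[0]]),[0]).x[0]]),1))
print("y only",least_squares(lambda d:f([0,d[0],0]),[0]).x, np.round(f([0,least_squares(lambda d:f([0,d[0],0]),[0]).x[0],0]),1))
E
```

```text
79 [array([263.9, 256.4]), array([282. , 295.8]), array([373.1, 252.3]), array([354.5, 213.6])]
100 [array([262.7, 256.4]), array([281.1, 296.8]), array([374.4, 252.2]), array([355.3, 212.6])]
120 [array([261.4, 256.4]), array([280.3, 297.7]), array([375.7, 252.1]), array([356.1, 211.6])]
seen top (262,256)(287.5,294)(376,251)(358,211)
3dof [ 4.3 -6.3 36.2] [ 1.2  0.  -1.1 -0.3 -0.6  0.6  0.5 -0.3]
z only [43.1] [ 2.7  0.3  0.6 -0.   1.   0.7  2.7 -0.2]
y only [-40.2] [7.6 1.7 4.3 1.4 6.8 3.5 5.2 2.8]
```

The top view agrees with the reported x and y to a few mm. The side view fits only if the tool is about 36 to 40 mm higher than reported, so the fingers closed above the cap, which stands undisturbed. I'll trust the cameras and descend lower, watching the force.

```bash
python3 -m jog '0 0 0 -0.12 0.16 -1.5 1;0 0 0 -0.12 0.16 -3 1;0 0 0 -0.12 0.16 -4.4 1;0 0 0 -0.12 0.16 -5 1;0 0 0 -0.12 0.16 -5.2 1'; python3 -m jog '0 0 0 0 0 -0.1 1;0 0 0 0 0 -0.2 1;0 0 0 0 0 -0.25 1;0 0 0 0 0 -0.25 1';python3 - <<'E'
from workcell import *
from h import *
a=cv2.resize(grab_frame("side")[210:310,310:410,::-1],(600,600),interpolation=cv2.INTER_CUBIC)
cv2.imwrite("pics/g6.png",a)
E
```

```text
time_s: 6.35
ee_pos: [411.0, 13.0, 7.1]
ee_rot: [-179.9, 0.3, 26.1]
force: [-0.4, -0.2, 0.6]
gripper_width: 91.4
time_s: 6.85
ee_pos: [413.6, 13.0, 3.5]
ee_rot: [180.0, -0.0, 26.1]
force: [0.3, -0.4, 0.5]
gripper_width: 91.4
```

View pics/g6.png

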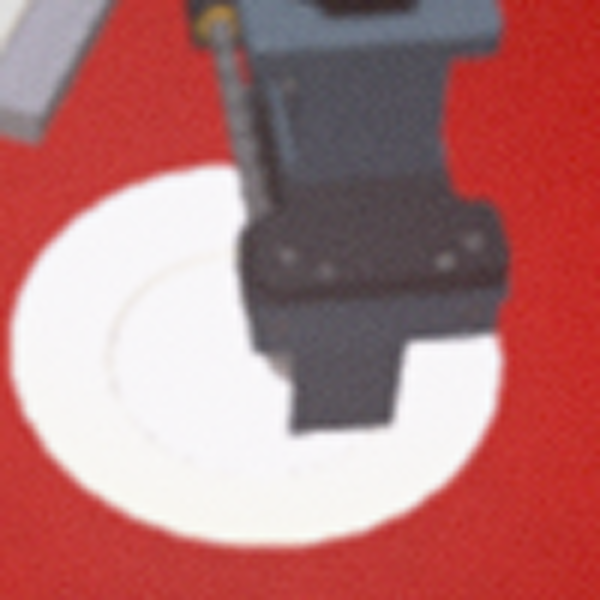

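The near finger's lower corners are at (290,435) and (393,422) in the crop, picture (358.3,282.5) and (375.5,280.3), well off the plate and in front of the cap. Next I'll fit the true tool position.

```bash
cat > fit.py <<'E'
from workcell import *
from h import *
from scipy.optimize import least_squares
from scipy.spatial.transform import Rotation as Ro
np.set_printoptions(precision=1,suppress=True)
s=env.state();P=np.array(s["ee_pos"]);R=Ro.from_euler("xyz",s["ee_rot"],degrees=True).as_matrix()
def fit(obs,cam="side"):
    f=lambda d:np.concatenate([(proj(cam,P+np.array(d)+R@np.array(a,float))-b).ravel() for a,b in obs])
    r=least_squares(f,[0,0,0]);print("offset",r.x,"true",P+r.x,"res",r.fun)
    r=least_squares(lambda z:f([0,0,z[0]]),[0]);print("z only",r.x,r.fun)
E
python3 - <<'E'
from fit import *
fit([((16,-59,0),(358.3,282.3)),((-16,-59,0),(375.4,280.3)),((38,-89,-79),(352,268.3)),((-38,-89,-79),(393.2,265))])
fit([((16,-59,0),(358.3,282.3)),((-16,-59,0),(375.4,280.3))])
E
```

```text
offset [ 0.8  1.  44.1] true [414.4  14.   47.6] res [ 0.5 -0.6 -0.4  0.  -0.4  0.3  0.3  0.2]
z only [43.] [ 1.  -0.6  0.1  0.1  0.2  0.4  0.8  0.3]
offset [-5.6 32.3 83.8] true [408.   45.3  87.3] res [-0.  -0.3  0.   0.3]
z only [42.1] [ 1.  -0.3  0.1  0.4]
```

The tool really sits about 43 mm above its reported z, with x and y right. I'll correct x and y and lower the remaining 18 mm, watching the force.

```bash
python3 -m jog '0 0 0 0.1 -0.2 -0.1 1;0 0 0 0.1 -0.2 -0.25 1;0 0 0 0.1 -0.2 -0.4 1;0 0 0 0.1 -0.2 -0.4 1'; python3 -m jog '0 0 0 0 0 -0.1 1;0 0 0 0 0 -0.2 1;0 0 0 0 0 -0.3 1;0 0 0 0 0 -0.3 1'; python3 -m jog '0 0 0 0 0 0 0.2;0 0 0 0 0 0 0.2;0 0 0 0 0 0 0.2;0 0 0 0 0 0 0.2;0 0 0 0 0 0 0.2' 35; python3 -m jog '0 0 0 0 0 0 0.2;0 0 0 0 0 0 0.2;0 0 0 0 0 0 0.2;0 0 0 0 0 0 0.2;0 0 0 0 0 0 0.2'
```

```text
time_s: 7.4
ee_pos: [415.5, 8.0, -7.2]
ee_rot: [-180.0, 0.1, 26.1]
force: [-0.0, 0.0, -0.1]
gripper_width: 91.1
time_s: 7.9
ee_pos: [415.7, 8.0, -14.5]
ee_rot: [-180.0, 0.0, 26.1]
force: [1.1, 0.0, 0.6]
gripper_width: 91.6
time_s: 8.52
ee_pos: [416.0, 8.0, -14.3]
ee_rot: [180.0, -0.0, 26.1]
force: [0.3, -0.8, -0.1]
gripper_width: 44.2
time_s: 9.15
ee_pos: [415.9, 8.0, -14.3]
ee_rot: [180.0, 0.0, 26.1]
force: [-0.7, -1.4, 1.2]
gripper_width: 33.7
```

It has gripped at 33.7 mm, the cap's width. Now I'll lift straight up.

```bash
python3 -m jog '0 0 0 0 0 1 0.2;0 0 0 0 0 3 0.2;0 0 0 0 0 5 0.2;0 0 0 0 0 7 0.2;0 0 0 0 0 9 0.2'; python3 -m jog '0 0 0 0 0 1 0.2;0 0 0 2 -1.5 1 0.2;0 0 0 4 -3 1 0.2;0 0 0 5.5 -4 1 0.2;0 0 0 6 -4.4 1 0.2';python3 -m jog '0 0 0 0 0 0 0.2;0 0 0 0 0 0 0.2'; python3 - <<'E'
from workcell import *
for c in("side","top"):
  from workcell import grab_frame; grab_frame(c); print(c,spotter.look_for("cap",c)[:2],spotter.look_for("rod_tip",c)[:2])
E
```

```text
time_s: 9.78
ee_pos: [415.3, 8.0, 212.2]
ee_rot: [-180.0, 0.0, 26.1]
force: [0.9, 0.6, -1.0]
gripper_width: 33.5
time_s: 10.4
ee_pos: [567.0, -103.3, 234.3]
ee_rot: [-179.9, 0.1, 26.0]
force: [-1.0, -0.3, -0.6]
gripper_width: 33.6
time_s: 10.65
ee_pos: [564.6, -101.0, 235.8]
ee_rot: [-179.9, 0.0, 26.2]
force: [-0.1, -0.2, -0.3]
gripper_width: 33.6
side [{'box': [290.9, 336.9, 49.8, 44.2], 'conf': 0.22}] [{'box': [282.9, 120.8, 11.5, 25.9], 'conf': 0.48}]
top [] []
```

```bash
python3 -m jog '0 0 0 1.5 -1.1 0 0.2;0 0 0 2.8 -2 0 0.2;0 0 0 3.16 -2.29 0 0.2;0 0 0 3.16 -2.29 0 0.2;0 0 0 3.16 -2.29 0 0.2'; python3 - <<'E'
from workcell import *
from h import *
print(env.state()["ee_pos"],env.state()["force"])
a=cv2.resize(grab_frame("side")[70:160,240:340,::-1],(720,600)[:1]+(540,)if 0 else (600,540),interpolation=cv2.INTER_CUBIC)
cv2.imwrite("pics/r1.png",a)
E
```

```text
time_s: 11.58
ee_pos: [644.0, -158.5, 236.1]
ee_rot: [-180.0, 0.0, 26.1]
force: [-0.7, 0.5, -0.2]
gripper_width: 33.7
[ 643.99936863 -158.46076891  236.0577581 ] [-0.71542595  0.5090236  -0.19288324]
```

View pics/r1.png

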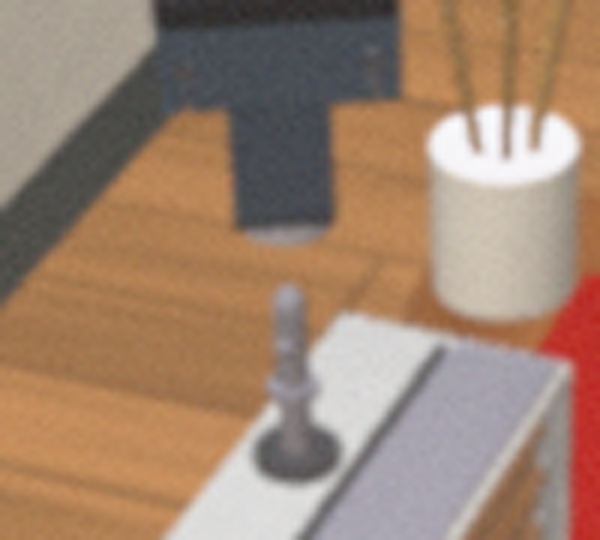

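The cap is held, with its rim just below the fingers at about (286,242) in the crop, picture (287.5,110.2). The rod tip is at (289,287), picture (288,117.7). I'll check the alignment by projection.

```bash
python3 - <<'E'
from fit import *
t=np.linspace(0,2*np.pi,73)
for z in(240,245,250,255):
    q=proj("side",np.c_[644+17*np.cos(t),-158.5+17*np.sin(t),0*t+z]);print(z,"rim x",q[:,0].min(),q[:,0].max(),"bottom",q[:,1].max())
print("tip",proj("side",[644,-158.5,226]))
fit([((16,-30,0),(240+235/6-.2,70+226/6-.2)),((-16,-30,0),(240+330/6-.2,70+228/6-.2)),((38,-89,-79),(240+163/6,70+110/6)),((-38,-89,-79),(240+398/6,70+98/6))])
E
```

```text
240 rim x 279.15672851900797 295.0227466188005 bottom 117.25443949825834
245 rim x 279.0170781324195 294.934048366642 bottom 115.23743959657412
250 rim x 278.8766166447804 294.84483084326894 bottom 113.20749630510113
255 rim x 278.73533809799676 294.7550901759125 bottom 111.16449894552609
tip [[287.4 118.5]]
offset [  8.2 -17.9  24.1] true [ 652.2 -176.4  260.3] res [ 0.5  0.2 -0.1 -1.  -0.6  0.5  0.2  0.2]
z only [35.5] [ 0.3  0.5  0.  -0.7 -1.2  0.3  0.6 -0. ]
```

Everything agrees: the mouth is at about z 255 over the rod. I'll descend by feel.

```bash
python3 -m jog '0 0 0 0 0 -0.3 0.2;0 0 0 0 0 -0.6 0.2;0 0 0 0 0 -0.9 0.2;0 0 0 0 0 -1.1 0.2;0 0 0 0 0 -1.2 0.2'; python3 -m jog '0 0 0 0 0 -0.08 0.2;0 0 0 0 0 -0.16 0.2;0 0 0 0 0 -0.24 0.2;0 0 0 0 0 -0.32 0.2;0 0 0 0 0 -0.32 0.2'
```

```text
time_s: 12.25
ee_pos: [644.8, -159.2, 205.1]
ee_rot: [-180.0, 0.0, 26.1]
force: [0.8, 0.8, -0.9]
gripper_width: 33.9
time_s: 12.88
ee_pos: [644.8, -159.3, 197.5]
ee_rot: [-180.0, 0.0, 26.1]
force: [0.2, 0.3, -0.4]
gripper_width: 33.9
```

```bash
python3 -m jog '0 0 0 0 0 -0.08 0.2;0 0 0 0 0 -0.16 0.2;0 0 0 0 0 -0.24 0.2;0 0 0 0 0 -0.32 0.2;0 0 0 0 0 -0.32 0.2'; python3 -m jog '0 0 0 0 0 -0.04 0.2;0 0 0 0 0 -0.08 0.2;0 0 0 0 0 -0.12 0.2;0 0 0 0 0 -0.12 0.2';python3 -m jog '0 0 0 0 0 -0.04 0.2;0 0 0 0 0 -0.08 0.2;0 0 0 0 0 -0.12 0.2;0 0 0 0 0 -0.12 0.2'
```

```text
time_s: 13.5
ee_pos: [644.8, -159.2, 189.4]
ee_rot: [-180.0, 0.0, 26.1]
force: [-0.2, 0.9, -1.0]
gripper_width: 33.7
time_s: 14.0
ee_pos: [644.9, -159.2, 186.6]
ee_rot: [-180.0, 0.0, 26.1]
force: [-0.3, 0.1, -1.9]
gripper_width: 33.6
time_s: 14.5
ee_pos: [645.4, -159.4, 184.6]
ee_rot: [179.9, -0.1, 26.1]
force: [0.7, 0.3, 3.9]
gripper_width: 33.8
```

The force rises as the mouth reaches the balls, at the height expected. I'll continue.

```bash
python3 -m jog '0 0 0 0 0 -0.03 0.2;0 0 0 0 0 -0.06 0.2;0 0 0 0 0 -0.08 0.2;0 0 0 0 0 -0.08 0.2'; python3 -m jog '0 0 0 0 0 -0.03 0.2;0 0 0 0 0 -0.06 0.2;0 0 0 0 0 -0.08 0.2;0 0 0 0 0 -0.08 0.2'; python3 -m jog '0 0 0 0 0 -0.03 0.2;0 0 0 0 0 -0.06 0.2;0 0 0 0 0 -0.08 0.2;0 0 0 0 0 -0.08 0.2'
```

```text
time_s: 15.0
ee_pos: [644.8, -159.2, 180.9]
ee_rot: [-180.0, 0.0, 26.1]
force: [1.7, -1.2, -0.5]
gripper_width: 33.8
time_s: 15.5
ee_pos: [644.9, -159.2, 179.7]
ee_rot: [180.0, 0.0, 26.1]
force: [1.5, -1.0, -0.7]
gripper_width: 33.3
time_s: 16.0
ee_pos: [644.9, -159.2, 177.6]
ee_rot: [180.0, 0.0, 26.1]
force: [2.0, -0.5, -0.4]
gripper_width: 33.3
```

```bash
python3 -m jog '0 0 0 0 0 -0.06 0.2;0 0 0 0 0 -0.12 0.2;0 0 0 0 0 -0.18 0.2;0 0 0 0 0 -0.2 0.2;0 0 0 0 0 -0.2 0.2'; python3 -m jog '0 0 0 0 0 -0.04 0.2;0 0 0 0 0 -0.08 0.2;0 0 0 0 0 -0.08 0.2'; python3 -m jog '0 0 0 0 0 -0.04 0.2;0 0 0 0 0 -0.08 0.2;0 0 0 0 0 -0.08 0.2'
```

```text
time_s: 16.62
ee_pos: [644.9, -159.2, 172.5]
ee_rot: [-180.0, 0.0, 26.1]
force: [1.4, -0.2, -1.3]
gripper_width: 33.7
time_s: 17.0
ee_pos: [644.6, -159.2, 169.9]
ee_rot: [-180.0, 0.1, 26.1]
force: [1.3, -0.5, -4.7]
gripper_width: 33.6
time_s: 17.38
ee_pos: [644.6, -159.3, 168.6]
ee_rot: [-180.0, 0.0, 26.1]
force: [0.0, -0.6, -3.1]
gripper_width: 33.6
```

The balls are drawing the cap down (-4.7 N), so the snap-in has begun. Next I'll use fine steps onto the collar.

```bash
python3 -m jog '0 0 0 0 0 -0.03 0.2;0 0 0 0 0 -0.06 0.2;0 0 0 0 0 -0.06 0.2'; python3 -m jog '0 0 0 0 0 -0.03 0.2;0 0 0 0 0 -0.06 0.2;0 0 0 0 0 -0.06 0.2'
```

```text
time_s: 17.75
ee_pos: [645.1, -159.2, 167.6]
ee_rot: [180.0, -0.0, 26.1]
force: [0.3, -0.4, -0.6]
gripper_width: 33.6
time_s: 18.12
ee_pos: [645.1, -159.2, 166.7]
ee_rot: [180.0, -0.1, 26.1]
force: [-1.7, 0.3, 5.1]
gripper_width: 33.2
```

```bash
python3 -m jog '0 0 0 0 0 -0.03 0.2;0 0 0 0 0 -0.06 0.2;0 0 0 0 0 -0.06 0.2'
```

```text
time_s: 18.5
ee_pos: [645.2, -159.2, 165.7]
ee_rot: [179.9, -0.1, 26.1]
force: [-1.0, 0.3, 6.9]
gripper_width: 33.5
```

```bash
python3 -m jog '0 0 0 0 0 -0.03 0.2;0 0 0 0 0 -0.06 0.2;0 0 0 0 0 -0.06 0.2'
```

```text
time_s: 18.88
ee_pos: [645.1, -159.2, 164.3]
ee_rot: [179.9, -0.1, 26.1]
force: [-2.4, 1.0, 7.5]
gripper_width: 33.8
```

```bash
python3 -m jog '0 0 0 0 0 -0.04 0.2;0 0 0 0 0 -0.08 0.2;0 0 0 0 0 -0.12 0.2;0 0 0 0 0 -0.12 0.2'
```

```text
time_s: 19.38
ee_pos: [645.2, -159.2, 161.3]
ee_rot: [179.9, -0.1, 26.1]
force: [-2.3, 1.2, 7.0]
gripper_width: 33.6
```

The force has levelled off at about 7 N while moving. Either the rod is giving way or the grip is slipping, so I'll check visually.

```bash
python3 - <<'E'
from workcell import *
from h import *
s=env.state();print(s["ee_pos"],s["force"],s["torque"])
cv2.imwrite("pics/r2.png",cv2.resize(grab_frame("side")[80:170,240:340,::-1],(600,540),interpolation=cv2.INTER_CUBIC))
t=np.linspace(0,2*np.pi,73)
for z in(176,182,186):
    q=proj("side",np.c_[644+17*np.cos(t),-158.5+17*np.sin(t),0*t+z]);print(z,"rim bottom row in crop",(q[:,1].max()-80)*6)
E
```

```text
[ 645.17221533 -159.20935355  161.34307057] [-2.3440226   1.19373095  7.03949092] [0.19816403 0.43971085 0.05022884]
176 rim bottom row in crop 371.8521783734665
182 rim bottom row in crop 358.4470735307034
186 rim bottom row in crop 349.4545539620193
```

View pics/r2.png

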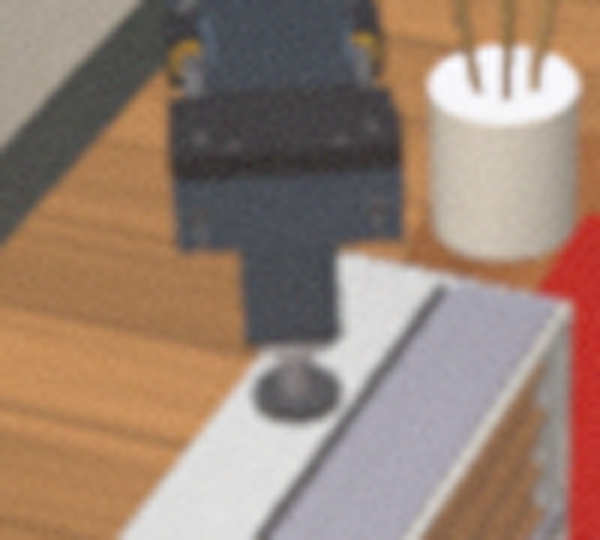

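The rim shows just under the fingertips, but the picture can't settle it. I'll grip harder (60 N) and press 3 mm more: if the grip was slipping, the force will rise.

```bash
python3 -m jog '0 0 0 0 0 0 0.2;0 0 0 0 0 0 0.2' 60;  python3 -m jog '0 0 0 0 0 -0.04 0.2;0 0 0 0 0 -0.08 0.2;0 0 0 0 0 -0.12 0.2;0 0 0 0 0 -0.12 0.2'; python3 -c "
from workcell import *
grab_frame('side');print(env.state()['force'])"
```

```text
time_s: 19.68
ee_pos: [645.2, -159.2, 161.4]
ee_rot: [179.9, -0.1, 26.1]
force: [-1.9, 1.5, 9.0]
gripper_width: 33.7
time_s: 20.18
ee_pos: [645.2, -159.2, 158.4]
ee_rot: [179.9, -0.1, 26.1]
force: [-2.9, 1.5, 8.1]
gripper_width: 33.2
[-3.07246247  0.48545357  8.14422831]
```

The force stays at 8 to 9 N, which matches the return spring, so the rod is moving (about 8 mm so far). Now I'll take 1 mm steps feeling for the stop.

```bash
python3 -m jog '0 0 0 -0.02 0 -0.02 0.2;0 0 0 -0.02 0 -0.04 0.2;0 0 0 -0.02 0 -0.06 0.2;0 0 0 -0.02 0 -0.06 0.2'
```

```text
time_s: 20.72
ee_pos: [645.2, -159.2, 157.2]
ee_rot: [179.9, -0.1, 26.1]
force: [-1.9, 1.4, 8.2]
gripper_width: 33.2
```

```bash
python3 -m jog '0 0 0 0 0 -0.02 0.2;0 0 0 0 0 -0.04 0.2;0 0 0 0 0 -0.04 0.2'
```

```text
time_s: 21.1
ee_pos: [645.2, -159.2, 156.2]
ee_rot: [179.9, -0.1, 26.1]
force: [-1.3, 0.9, 7.9]
gripper_width: 33.2
```

```bash
python3 -m jog '0 0 0 0 0 -0.02 0.2;0 0 0 0 0 -0.04 0.2;0 0 0 0 0 -0.04 0.2'
```

```text
time_s: 21.48
ee_pos: [645.2, -159.2, 155.2]
ee_rot: [179.9, -0.1, 26.1]
force: [-1.4, 0.1, 8.1]
gripper_width: 33.2
```

```bash
python3 -m jog '0 0 0 0 0 -0.02 0.2;0 0 0 0 0 -0.04 0.2;0 0 0 0 0 -0.04 0.2'
```

```text
time_s: 21.85
ee_pos: [645.2, -159.2, 154.2]
ee_rot: [179.9, -0.1, 26.1]
force: [-0.9, 1.2, 8.7]
gripper_width: 33.4
```

```bash
python3 -m jog '0 0 0 0 0 -0.02 0.2;0 0 0 0 0 -0.04 0.2;0 0 0 0 0 -0.04 0.2'
```

```text
time_s: 22.22
ee_pos: [645.2, -159.2, 153.2]
ee_rot: [179.9, -0.1, 26.1]
force: [-0.9, 0.1, 8.8]
gripper_width: 33.3
```

```bash
python3 -m jog '0 0 0 0 0 -0.02 0.2;0 0 0 0 0 -0.04 0.2;0 0 0 0 0 -0.04 0.2'
```

```text
time_s: 22.6
ee_pos: [645.2, -159.2, 152.4]
ee_rot: [179.9, -0.2, 26.1]
force: [-1.2, 0.8, 8.9]
gripper_width: 33.3
```

```bash
python3 -m jog '0 0 0 0 0 -0.02 0.2;0 0 0 0 0 -0.04 0.2;0 0 0 0 0 -0.04 0.2'
```

```text
time_s: 22.98
ee_pos: [645.2, -159.3, 152.3]
ee_rot: [179.9, -0.2, 26.1]
force: [-2.6, 1.6, 12.2]
gripper_width: 33.6
```

```bash
python3 -m jog '0 0 0 0 0 -0.02 0.2;0 0 0 0 0 -0.04 0.2;0 0 0 0 0 -0.04 0.2'
```

```text
time_s: 23.35
ee_pos: [645.3, -159.3, 152.2]
ee_rot: [179.8, -0.2, 26.1]
force: [-3.9, 1.8, 16.5]
gripper_width: 33.1
```

```bash
python3 -m jog '0 0 0 0 0 -0.02 0.2;0 0 0 0 0 -0.04 0.2;0 0 0 0 0 -0.04 0.2'
```

```text
time_s: 23.72
ee_pos: [645.3, -159.3, 152.2]
ee_rot: [179.8, -0.2, 26.1]
force: [-4.6, 1.6, 19.1]
gripper_width: 33.4
```

The stop is felt: z stalls at 152.2, about 14 mm of stroke, and the force climbs to 19 N. I'll ease off and open the jaws so the cap springs back freely.

```bash
python3 -m jog '0 0 0 0 0 0.06 0.2;0 0 0 0 0 0.12 0.2;0 0 0 0 0 0.18 0.2;0 0 0 0 0 0.2 0.2;0 0 0 0 0 0.2 0.2'; python3 -m jog '0 0 0 0 0 0 1;0 0 0 0 0 0 1;0 0 0 0 0 0 1;0 0 0 0 0 0 1;0 0 0 0 0 0 1';  python3 -m jog '0 0 0 0 0 0 1;0 0 0 0 0 0 1;0 0 0 0 0 0 1;0 0 0 0 0 0 1;0 0 0 0 0 0 1'
```

```text
time_s: 24.35
ee_pos: [645.2, -159.2, 154.3]
ee_rot: [179.9, -0.1, 26.1]
force: [-1.6, 0.1, 8.5]
gripper_width: 33.5
time_s: 24.98
ee_pos: [644.4, -159.3, 152.0]
ee_rot: [-180.0, 0.0, 26.1]
force: [0.0, -0.1, -0.4]
gripper_width: 80.2
time_s: 25.6
ee_pos: [644.4, -159.3, 152.2]
ee_rot: [180.0, -0.0, 26.1]
force: [-0.7, -1.1, 0.3]
gripper_width: 91.3
```

Forces are at zero and the jaws are wide open. I'll rise clear, back off, and look.

```bash
python3 -m jog '0 0 0 0 0 0.5 1;0 0 0 0 0 1.5 1;0 0 0 0 0 3 1;0 0 0 0 0 5 1;0 0 0 0 0 5 1'; python3 -m jog '0 0 0 -2 2 0 1;0 0 0 -4 4 0 1;0 0 0 -6 6 0 1;0 0 0 -8 8 0 1;0 0 0 -8 8 0 1'; python3 - <<'E'
from workcell import *
from h import *
print(env.state()["ee_pos"],env.state()["force"])
a=grab_frame("side")[80:170,240:340,::-1];b=grab_frame("top")[100:190,380:470,::-1]
cv2.imwrite("pics/f.png",np.hstack([cv2.resize(a,(440,396),interpolation=cv2.INTER_CUBIC),cv2.resize(b,(360,396))]))
for c in("side","top"):
  for q in("cap","plate","jar","dish"):print(c,q,[(np.round(d["box"]).tolist(),round(d["conf"],2)) for d in spotter.look_for(q,c)[:1]])
t=np.linspace(0,2*np.pi,73)
for z in(186,238):
    q=proj("side",np.c_[644+17*np.cos(t),-158.5+17*np.sin(t),0*t+z]);print(z,q.min(0),q.max(0))
E
```

```text
time_s: 26.22
ee_pos: [646.6, -159.8, 283.6]
ee_rot: [179.6, -0.5, 26.1]
force: [0.0, -0.1, 0.2]
gripper_width: 91.2
time_s: 26.85
ee_pos: [441.8, 42.3, 277.4]
ee_rot: [-180.0, 0.0, 26.2]
force: [-0.7, -0.1, 0.7]
gripper_width: 90.9
[441.79639829  42.28682164 277.35884152] [-0.72814541 -0.13179523  0.71963003]
side cap [([283.0, 110.0, 14.0, 28.0], 0.64)]
side plate [([310.0, 238.0, 81.0, 63.0], 0.96)]
side jar [([371.0, 158.0, 35.0, 49.0], 0.93)]
side dish [([293.0, 335.0, 44.0, 46.0], 0.77)]
top cap [([402.0, 116.0, 24.0, 25.0], 0.67)]
top plate [([284.0, 241.0, 69.0, 44.0], 0.78)]
top jar [([422.0, 238.0, 41.0, 27.0], 0.97)]
top dish [([195.0, 227.0, 26.0, 40.0], 0.92)]
186 [280.61485318 129.46793262] [295.94862811 138.24242566]
238 [279.21236289 109.49678649] [295.05808139 118.05763991]
```

View pics/f.png

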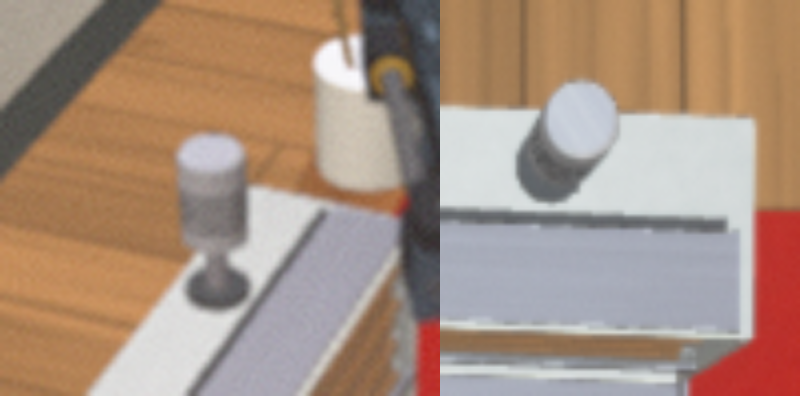

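The cap stands upright on the rod, its top at (211,153) and its rim at about (213,248) in the side half. In the picture it spans rows 110 to 138, against 109.5 to 138.2 predicted for a seated cap with the rod at rest. The plate, jar and dish haven't moved.

```bash
python3 -c "
from workcell import env
print(env.job_done())"
```

```text
the job is handed in; nothing more can be done
None
```

The push cap is back on the rod and fully home on its collar. I pressed it once to the stop and let it spring back up, then handed the job in after about 27 s of robot time.

- **First grasp:** it missed. The cameras showed the tool sitting about 43 mm above its reported height, so the fingers closed over the cap's top. The cap didn't move, and the second grasp held it at 33.7 mm.
- **Fitting, by feel:** I read 3.9 N riding onto the balls, then little rubbing. The balls drew the cap down with 4.7 N, and it came to rest on the collar at the expected height.
- **Pressing:** the rod gave way at 7 to 9 N, slightly under the stated 9.5 N. I briefly suspected the grip was slipping, but gripping harder did not raise the force clearly. The stop came after about 14 mm. I pressed to at most 19 N at any reading, then eased off and opened the jaws so the cap sprang back freely.
- **Last checks:** in the side view the cap spans picture rows 110 to 138, against 109.5 to 138.2 predicted for a seated cap with the rod at rest. The jar and dish were found where they were at the start, to within detection scatter. So was the plate in the side view; in the top view the arm partly hid it. The gripper is clear of everything and reads no real force.

Forces were read only at the end of each short move, so a brief peak in between would not have shown.

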